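# Coin meter check: key in, plunger held level with the gauge post

### The arm

A 7-joint arm with a two-finger parallel gripper is mounted at the origin on the work surface. World frame = base frame: x ahead of the robot, y to its left, z up, the work surface at z = 0. Lengths are in m, angles in rad, forces in N, time in s.
With the tool pointing down it reaches from about 0.4 to 0.85 m from the base axis. Payload 4.5 kg.
Tool frame: the origin (TCP) lies where the fingers leave the gripper's body, on its centre line; the fingertips stand 73 mm ahead of it and the grasp point (between the pads) lies 54 mm ahead of it; z points along the fingers, y is the line along which they close (so a half turn about z gives the same grasp; the last joint's range is limited). The gripper opens to 85 mm and grips with 20 to 120 N. Pads are 22 mm wide; open, the fingers measure 114 mm over their backs; the gripper's body (76 mm by 85 mm) begins 54 mm behind the grasp point. The pads swing forward as they close: fully open they stand 13 mm farther back than shut.
Start: joints at [1.274, 0.689, -0.195, 1.565, 0.157, 0.902, -0.215], TCP at [0.203, -0.591, 0.304] pointing down, gripper open.
Joint ranges: [-3.01, 3.01], [-0.46, 2.08], [-1.47, 1.51], [0.13, 2.56], [-1, 4.14], [0.04, 2.09], [-2.66, 2.66]. Speed limits (rad/s): [2.57, 2.57, 3.14, 3.14, 3.14, 3.14, 3.14].

### API

Orientations are given as a unit quaternion [w, x, y, z].
In Python, from plant import * gives the robot as it stands.
- The arm moves only by the shell command python3 -m pendant 'ROWS' [OPENING] [FORCE]. ROWS is JSON, a list of rows, each an object with "linear": the shift along the tool's x, y, z in cm, a list of three; "twist": the turn, a rotation vector about the tool's x, y, z in rad, a list of three. In form: [{"linear": [x, y, z], "twist": [ax, ay, az]}, ...]. A call has 1 to 20 rows; each row shifts and turns the commanded pose from where the row before left it, along the tool's axes as they then stand; what a row does not reach is not made up. A row lasts 1/8 s, in which the tool goes at most 62.5 mm and 10.7 degrees, less where a joint would pass 70% of its speed; a pose out of reach is approached as far as the arm can. A call with a gripper value outside its range is refused whole. OPENING is the closure in counts, from 0 (fully open) to 255 (shut), set as the call begins (- or left out, the last holds). The fingers move at their own pace and stop on an object; FORCE is the grip in N (left out, the last holds). Time passes only in rows, so rows that do not move let the fingers close. It gives the time, the measured TCP pose, the force, the opening and the grip force at its end, in the units of the state.
- sense(): the state, without advancing time (a new reading comes with each control period).
- camera(name): name is "scene" or "top"; returns a dict with "color" (420x560x3 uint8, blue, green, red), "intrinsics" (3x3 intrinsics, pixels), "pose" (4x4, takes a point from camera to world coordinates). Camera axes: x right, y down, z forward; pixel columns grow to the right and rows downward; lengths in m; the calibration is good to about 2 mm. A picture is of the moment at which its call begins. There is no depth.
- hand_in(): hands the job in; it is judged then, once.
The state is a dict: "t": time; "joint_positions": joint angles; "dq": joint speeds; "joint_torque": joint torques, N m; "tcp_pos": TCP position; "tool_rot": TCP orientation; "contact_force": force on the tool from outside, world axes, zero at the start; "wrist_torque": the same for the moment, N m; "opening": opening from 0.0 (shut) to 1.0 (fully open); "grip_force": force on a finger pad.
Only numpy, scipy, OpenCV 4.12 (cv2) and the standard library are available. Lean on these libraries where they do the work, as an engineer would, in place of code of your own. Each camera call takes 0.05 s, during which the arm holds its last target. There are 200 camera calls.

### The job

Take the round-headed service key from the key stand, stand it upright in the bore of the coin meter, fully home, and let go of it; then press the meter's spring-loaded mushroom plunger down with the gripper until its top is level with the top of the thin gauge post beside it, so that the coin gate stays half open for inspection. Finish while holding the plunger still at that level: do not let it spring back and do not leave it at the bottom of its stroke. Leave the T-handled key in the stand, and the cup and the carton where they are.

Things in the scene. Friction and masses are not known exactly. Their poses are not given: they have to be found in the camera images.
- meter: Coin meter, fixed: low grey steel housing 130 mm deep (its x), 240 mm wide (its y), flat deck 60 mm above the table; a 50 mm deep sloping aluminium coin face beyond its +x side. Origin: centre of the housing's underside, coin face not counted. On the deck: key bore at x 0, y +60 mm; plunger at x -15, y -60; gauge post at x +35, y -60. It stands left or right, the key stand opposite.
- bore_mouth (a point): Centre of the mouth of the meter's key bore, at deck height (60 mm above the table). Round upright bore, 20 mm across, 34 mm deep with a flat floor, mouth slightly chamfered. Axes as the meter's. It sits 120 mm from the plunger.
- plunger_top (a point): Centre of the flat top of the mushroom plunger: black plastic cap 40 mm across and 12 mm thick on an upright 16 mm steel stem. Moves with the plunger: 46 mm above the deck (106 mm above the table) when released.
- plunger (a joint): How far the plunger is pressed straight down, in m: 0 released, 0.024 bottomed; 0.012 when its top is level with the gauge post. A spring pushes it back up: about 5 N to start it moving, 9 N at 0.012, 13 N at the bottom; it springs up when let go.
- gauge_top (a point): Centre of the top of the gauge post: fixed steel pin 10 mm across standing 34 mm above the deck (top 94 mm above the table), 50 mm from the plunger's axis on the coin-face side.
- stand: Key stand: fixed plywood block 55 mm (its x) by 150 mm (its y), 20 mm high, with two round sockets 21 mm across and 12 mm deep at y -45 and y +45 mm; one key stands in each, either way round. Origin: centre of its underside.
- key: Service key, upright: round steel barrel 17 mm across, 50 mm long, chamfered foot; on it a round black head 26 mm across, 32 mm tall (82 mm in all, 70 to 140 g). Origin: centre of its foot; z up to the head. In the stand the foot is 8 mm above the table; home in the bore 34 mm below the deck (26 mm above the table), the head's underside 16 mm above the deck.
- tkey: The other key, to be left alone: thinner steel barrel 14 mm across and 50 mm long with a black T-bar 50 mm long (along its x), 10 mm wide, 12 mm tall on top (62 mm in all). Origin: centre of its foot.
- cup: White ceramic cup, 76 mm across the rim, 75 mm tall, beyond the work; bystander. Origin: centre of its underside.
- carton: Cardboard carton 60 x 90 x 110 mm tall, beyond the work; bystander. Origin: centre of its underside.

How it is judged:
On the way, in this order (a step that is already met when the one before it is completed fails the run):
1. the service key stands fully home in the bore, let go, with the plunger still up (z of key in the frame of bore_mouth below -0.03 m and horizontal distance between key and bore_mouth below 0.005 m and angle between key's own z axis and vertical below 0.12 rad and contact force between the fingers and key below 0.1 N and value of joint plunger below 0.003 m), for 0.2 s.
2. the plunger is pressed level with the gauge post (value of joint plunger between 0.008 and 0.016 m), for 0.2 s.
At the end, for the whole second after the job is handed in: Service key in the bore, untouched: foot 30 mm or more below the deck, within 5 mm of the axis, tilt under 0.12 rad. The gripper presses the plunger with over 3 N, still (under 5 mm/s), its top within 4 mm of the gauge post's. T-handled key still upright in the stand (all of step 2 and z of key in the frame of bore_mouth below -0.03 m and horizontal distance between key and bore_mouth below 0.005 m and angle between key's own z axis and vertical below 0.12 rad and contact force between the fingers and key below 0.1 N and velocity of joint plunger between -0.005 and 0.005 m/s and contact force between any of the fingers, the arm and plunger_c1 above 3 N and z of tkey in the frame of stand below 0.014 m and angle between tkey's own z axis and vertical below 0.3 rad); the arm keeps its last pose, push and grip.
It fails at once if the T-handled key, the cup or the carton is moved by more than 30 mm (distance of any of tkey, cup, carton from where it was at the start of the episode above 0.03 m).
It also fails if it takes over 51 s, if anything falls off the work surface, if the arm or the gripper's body presses on something with over 40 N, if the wrist force passes 120 N, or if a joint passes its speed limit or range.

## Working session

There is one attempt and no reset: what is moved stays moved. The work goes in short steps, Python scripts to look and compute and a shell command to move; the robot and the scene stay as the last step left them, time stands still between calls to the robot, and variables do not carry over. Pictures are saved under pics/ and viewed, at most 10 in all, crops included, and the job is handed in when it is done.

```bash
mkdir -p pics; python3 - <<'E'
from plant import *
import cv2
for n in("scene","top"):
    c=camera(n); cv2.imwrite(f"pics/{n}0.png",c["color"]); print(n,c["intrinsics"],c["pose"])
s=sense(); print(s)
E
```

```text
scene [[472.71260542   0.         279.12963675]
 [  0.         472.71260542 205.49808592]
 [  0.           0.           1.        ]] [[-0.09635086  0.73985841 -0.66582734  1.203978  ]
 [ 0.99534362  0.07347142 -0.0623942   0.05836784]
 [ 0.00275641 -0.66873873 -0.74349238  0.76736075]
 [ 0.          0.          0.          1.        ]]
top [[452.72643379   0.         276.17615502]
 [  0.         452.72643379 209.11399609]
 [  0.           0.           1.        ]] [[-0.00704455 -0.98518295  0.17136201  0.48380196]
 [-0.99932736  0.01310328  0.03425101 -0.01574263]
 [-0.03598892 -0.17100546 -0.98461258  0.92527473]
 [ 0.          0.          0.          1.        ]]
{'t': 0.1, 'joint_positions': array([ 1.27377561,  0.68991264, -0.19450505,  1.56624858,  0.1572997 ,
        0.90248388, -0.21512888]), 'dq': array([-0.00243031, -0.00454512,  0.00065481, -0.00193112,  0.00178562,
        0.00091708,  0.00038652]), 'joint_torque': array([-3.78466939e-03, -5.40595973e+01, -1.27152286e+00, -1.58985865e+01,
        9.32873780e-03,  4.38323463e-03,  3.69757959e-05]), 'tcp_pos': array([ 0.20282128, -0.59068652,  0.30315366]), 'tool_rot': array([-8.07088088e-04,  9.86347508e-01,  1.64675144e-01, -1.99417884e-04]), 'contact_force': array([-0.02950336,  0.13669917, -0.38401626]), 'wrist_torque': array([0.02444803, 0.01270691, 0.02487924]), 'grip_force': 0.0, 'opening': 1.0013148885780494}
```

View pics/scene0.png

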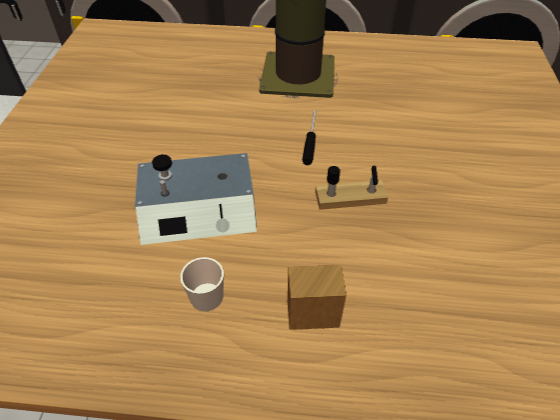

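View pics/top0.png

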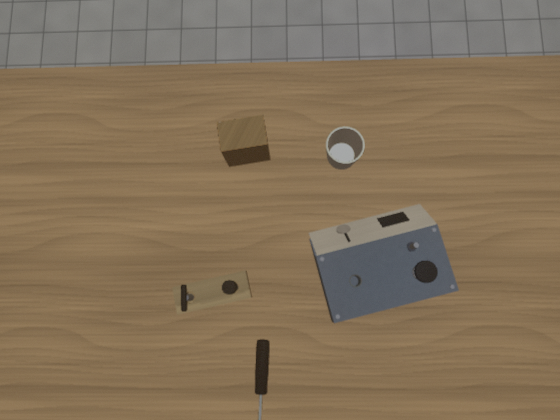

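The scene view shows the round key head at about (333,175) and the T-key at (374,176). The bore is at (222,177), the plunger at (162,162) and the gauge at (165,190). In the top view they sit at (230,287), (187,297), (355,281), (426,272) and (411,246). A screwdriver lies near the stand. Next I'll crop in and measure.

```bash
cat > h.py <<'E'
from plant import *
import cv2, numpy as np
def ray(c,p):
    d=c["pose"][:3,:3]@np.linalg.inv(c["intrinsics"])@np.array([p[0],p[1],1.]); return c["pose"][:3,3],d/np.linalg.norm(d)
def onz(c,p,z):
    o,d=ray(c,p); return o+d*(z-o[2])/d[2]
def tri(rs):
    A=sum(np.eye(3)-np.outer(d,d) for o,d in rs); b=sum((np.eye(3)-np.outer(d,d))@o for o,d in rs)
    return np.linalg.solve(A,b)
def blobs(im,box,thr):
    x,y,w,h=box; g=cv2.cvtColor(im[y:y+h,x:x+w],cv2.COLOR_BGR2GRAY)
    n,l,st,ce=cv2.connectedComponentsWithStats((g<thr).astype(np.uint8))
    return [(np.round(ce[i]+[x,y],2),st[i]) for i in range(1,n) if st[i][4]>8]
E
python3 - <<'E'
from h import *
T=camera("top");S=camera("scene")
def cr(c,x,y,w,h): return cv2.resize(c["color"][y:y+h,x:x+w],(400,300),interpolation=cv2.INTER_CUBIC)
cv2.imwrite("pics/c1.png",np.vstack([np.hstack([cr(T,170,260,100,75),cr(T,340,225,120,90)]),np.hstack([cr(S,310,150,80,60),cr(S,135,145,120,90)])]))
for nm,c,box,t in [("keyT",T,(215,270,30,30),35),("plT",T,(410,256,32,32),40),("boreT",T,(340,268,30,26),45),("gaT",T,(402,238,20,16),60),
  ("keyS",S,(322,162,24,24),40),("plS",S,(148,150,30,22),40),("boreS",S,(212,168,22,18),60)]:
    print(nm,[(b[0].tolist(),b[1].tolist()) for b in blobs(c["color"],box,t)])
E
```

```text
keyT []
plT [([416.21, 272.47], [5, 8, 6, 17, 19])]
boreT []
gaT []
keyS [([332.82, 174.92], [5, 4, 12, 19, 185])]
plS [([161.58, 162.53], [4, 5, 20, 16, 245])]
boreS [([221.77, 176.03], [6, 6, 8, 5, 35])]
```

View pics/c1.png

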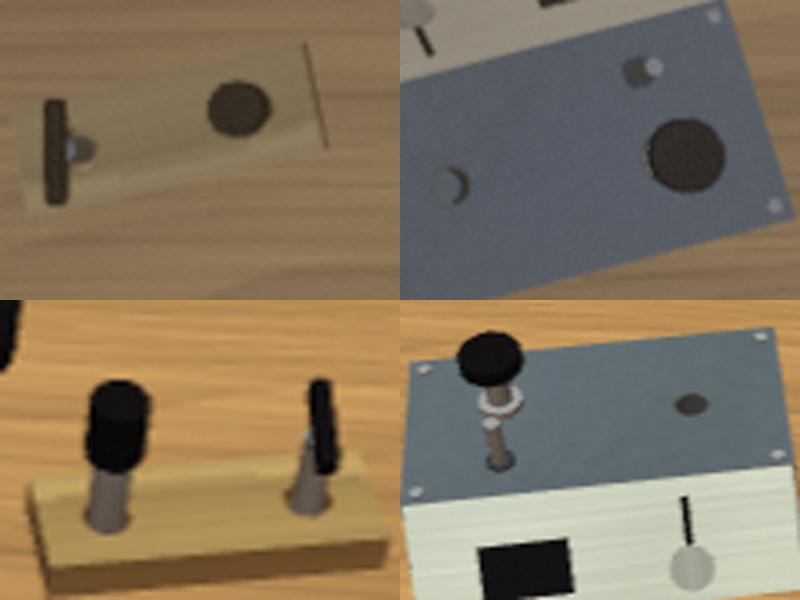

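```bash
python3 - <<'E'
from h import *
T=camera("top");S=camera("scene")
r={}
for nm,c,box,t in [("keyT",T,(215,270,30,30),62),("plT",T,(410,256,32,32),62),("boreT",T,(344,270,24,22),75),("gaT",T,(402,238,20,16),75),("tkT",T,(174,278,20,40),62),("tkS",S,(364,160,20,30),40)]:
    b=blobs(c["color"],box,t); print(nm,[(x[0].tolist(),x[1].tolist()) for x in b])
    if b: r[nm]=max(b,key=lambda x:x[1][4])[0]
print("key top z.09",onz(T,r["keyT"],.088)); 
print("key S mid z.074",onz(S,(332.82,174.92),.076))
print("plunger T",onz(T,r["plT"],.106),"S",onz(S,(161.8,162.0),.102))
print("boreS",onz(S,(221.9,176.3),.06),"boreT",onz(T,(355.3,280.8),.06))
# screws: bright blobs near corners
def scr(c,pts,z=.0605):
    out=[]
    for x,y in pts:
        g=cv2.cvtColor(c["color"],cv2.COLOR_BGR2GRAY)[y-4:y+5,x-4:x+5].astype(float); w=np.clip(g-np.median(g)-15,0,None)
        yy,xx=np.mgrid[-4:5,-4:5]; p=(x+(w*xx).sum()/w.sum(),y+(w*yy).sum()/w.sum()); out.append(onz(c,p,z))
    return np.array(out)
for n,c,p in [("T",T,[(322,259),(434,230),(452,287),(337,317)]),("S",S,[(248,191),(140,202),(142,166),(243,157)])]:
    # order: +x+y, +x-y, -x-y, -x+y
    q=scr(c,p); m=q.mean(0); ey=(q[0]-q[1]+q[3]-q[2])[:2]; L=np.linalg.norm(ey)/2; ey/=2*L; ex=np.array([ey[1],-ey[0]])
    print(n,q.round(4).tolist(),"len",L,"dx",np.linalg.norm(q[0]-q[3]),"yaw",np.degrees(np.arctan2(ex[1],ex[0])))
    for k,a,b in[("bore",0,.06),("pl",-.015,-.06),("ga",.035,-.06)]: print(k,m[:2]+a*ex+b*ey)
E
```

```text
keyT [([229.18, 286.79], [7, 11, 16, 13, 165])]
plT [([425.31, 271.3], [4, 5, 23, 22, 403])]
boreT [([357.95, 279.92], [11, 5, 6, 12, 37])]
gaT [([410.45, 246.45], [5, 4, 9, 10, 56])]
tkT [([183.43, 297.56], [7, 7, 6, 26, 140])]
tkS [([374.01, 175.12], [8, 6, 5, 19, 73])]
key top z.09 [0.48633951 0.10048623 0.088     ]
key S mid z.074 [0.48821084 0.10371005 0.076     ]
plunger T [ 0.5108856  -0.25120593  0.106     ] S [ 0.51195724 -0.24983221  0.102     ]
boreS [ 0.49929421 -0.13035871  0.06      ] boreT [ 0.49581586 -0.13332072  0.06      ]
T [[0.538, -0.0712, 0.0605], [0.5913, -0.2853, 0.0605], [0.4845, -0.3116, 0.0605], [0.4312, -0.0978, 0.0605]] len 0.22046726126914765 dx 0.11005801739966505 yaw 13.983869318394635
bore [ 0.4967437  -0.13324069]
pl [ 0.51118609 -0.25330908]
ga [ 0.55970428 -0.24122664]
S [[0.5449, -0.0672, 0.0605], [0.5955, -0.2787, 0.0605], [0.4771, -0.312, 0.0605], [0.4279, -0.0959, 0.0605]] len 0.2195384892075865 dx 0.12046137053510271 yaw 13.13502513837475
bore [ 0.49771021 -0.13002666]
pl [ 0.51037225 -0.25029582]
ga [ 0.55906411 -0.23893349]
```

```bash
cat >> h.py <<'E'
from scipy.spatial.transform import Rotation as R
def go(pos,yaw=103.5):
    s=sense(); q=s["tool_rot"]; r=R.from_quat([q[1],q[2],q[3],q[0]])
    t=R.from_euler("z",yaw,degrees=True)*R.from_euler("x",180,degrees=True)
    print("t",s["t"],"tcp",s["tcp_pos"].round(4),"twist",(r.inv()*t).as_rotvec().round(3),"cm in target axes",(t.inv().apply(np.array(pos)-s["tcp_pos"])*100).round(2),"F",s["contact_force"].round(1),"open",round(s["opening"],3),"grip",s["grip_force"])
E
python3 -c "
from h import *
go([.43,-.35,.30]);go([.487,.102,.25])"
```

```text
t 0.3 tcp [ 0.203  -0.591   0.3036] twist [-1.000e-03 -0.000e+00 -1.476e+00] cm in target axes [18.13 27.7   0.36] F [-0.1 -0.4 -0.4] open 1.006 grip 0.0
t 0.3 tcp [ 0.203  -0.591   0.3036] twist [-1.000e-03 -0.000e+00 -1.476e+00] cm in target axes [60.75 43.8   5.36] F [-0.1 -0.4 -0.4] open 1.006 grip 0.0
```

```bash
python3 -m pendant '[{"linear":[0,0,0],"twist":[0,0,-0.164]},{"linear":[0,0,0],"twist":[0,0,-0.164]},{"linear":[0,0,0],"twist":[0,0,-0.164]},{"linear":[0,0,0],"twist":[0,0,-0.164]},{"linear":[0,0,0],"twist":[0,0,-0.164]},{"linear":[0,0,0],"twist":[0,0,-0.164]},{"linear":[0,0,0],"twist":[0,0,-0.164]},{"linear":[0,0,0],"twist":[0,0,-0.164]},{"linear":[0,0,0],"twist":[0,0,-0.164]},{"linear":[2.6,4,0],"twist":[0,0,0]},{"linear":[2.6,4,0],"twist":[0,0,0]},{"linear":[2.6,4,0],"twist":[0,0,0]},{"linear":[2.6,4,0],"twist":[0,0,0]},{"linear":[2.6,4,0],"twist":[0,0,0]},{"linear":[2.6,4,0],"twist":[0,0,0]},{"linear":[2.6,4,0],"twist":[0,0,0]},{"linear":[0,0,0],"twist":[0,0,0]}]' 60 40; python3 -c "
from h import *
go([.487,.102,.22])"
```

```text
t: 2.42
tcp_pos: [0.4363, -0.3445, 0.3045]
tool_rot: [0.001, 0.616, 0.788, 0.002]
contact_force: [0.4, -0.8, 0.3]
opening: 0.769
grip_force: 0.0
t 2.425 tcp [ 0.4363 -0.3445  0.3045] twist [ 0.004 -0.001  0.009] cm in target axes [42.23 15.35  8.45] F [ 0.4 -0.8  0.3] open 0.769 grip 0.0
```

```bash
python3 -m pendant '[{"linear":[4.7,1.7,0],"twist":[0,0,0]},{"linear":[4.7,1.7,0],"twist":[0,0,0]},{"linear":[4.7,1.7,0],"twist":[0,0,0]},{"linear":[4.7,1.7,0],"twist":[0,0,0]},{"linear":[4.7,1.7,0],"twist":[0,0,0]},{"linear":[4.7,1.7,0],"twist":[0,0,0]},{"linear":[4.7,1.7,0],"twist":[0,0,0]},{"linear":[4.7,1.7,2],"twist":[0,0,0]},{"linear":[4.6,1.7,2],"twist":[0,0,0]},{"linear":[0,0,2],"twist":[0,0,0]},{"linear":[0,0,0],"twist":[0,0,0]},{"linear":[0,0,0],"twist":[0,0,0]}]'; python3 - <<'E'
from h import *
go([.487,.102,.125])
T=camera("top");S=camera("scene")
cv2.imwrite("pics/c2.png",np.hstack([cv2.resize(c["color"][y:y+105,x:x+140],None,fx=2.85,fy=2.85) for c,x,y in[(T,160,230),(S,270,100)]]))
E
```

```text
t: 3.92
tcp_pos: [0.4831, 0.0962, 0.2443]
tool_rot: [0.0, 0.62, 0.785, -0.0]
contact_force: [0.3, 0.1, -0.5]
opening: 0.765
grip_force: 0.0
t 3.925 tcp [0.4831 0.0962 0.2443] twist [ 0.     0.001 -0.002] cm in target axes [ 0.48  0.51 11.93] F [ 0.3  0.1 -0.5] open 0.765 grip 0.0
```

View pics/c2.png

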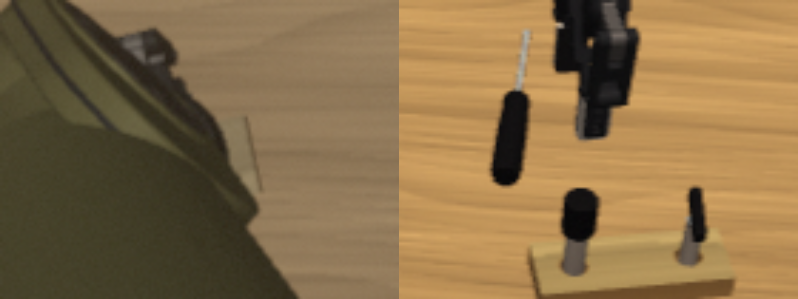

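The top view is blocked by the arm. The scene view shows the gripper just above the key head (crop 580,215), clear of the T-key. I'll descend now.

```bash
python3 -m pendant '[{"linear":[0.5,0.5,2],"twist":[0,0,0]},{"linear":[0,0,2.5],"twist":[0,0,0]},{"linear":[0,0,2.5],"twist":[0,0,0]},{"linear":[0,0,2],"twist":[0,0,0]},{"linear":[0,0,2],"twist":[0,0,0]},{"linear":[0,0,0.9],"twist":[0,0,0]},{"linear":[0,0,0],"twist":[0,0,0]},{"linear":[0,0,0],"twist":[0,0,0]}]'; python3 - <<'E'
from h import *
go([.487,.102,.125])
S=camera("scene")
cv2.imwrite("pics/c3.png",cv2.resize(S["color"][120:220,290:420],None,fx=5,fy=5,interpolation=cv2.INTER_CUBIC))
E
```

```text
t: 5.03
tcp_pos: [0.487, 0.1034, 0.1256]
tool_rot: [0.0, 0.619, 0.785, 0.001]
contact_force: [-0.5, 0.4, 0.6]
opening: 0.763
grip_force: 0.0
t 5.025 tcp [0.487  0.1034 0.1256] twist [ 0.001 -0.    -0.   ] cm in target axes [-0.13 -0.03  0.06] F [-0.5  0.4  0.6] open 0.763 grip 0.0
```

View pics/c3.png

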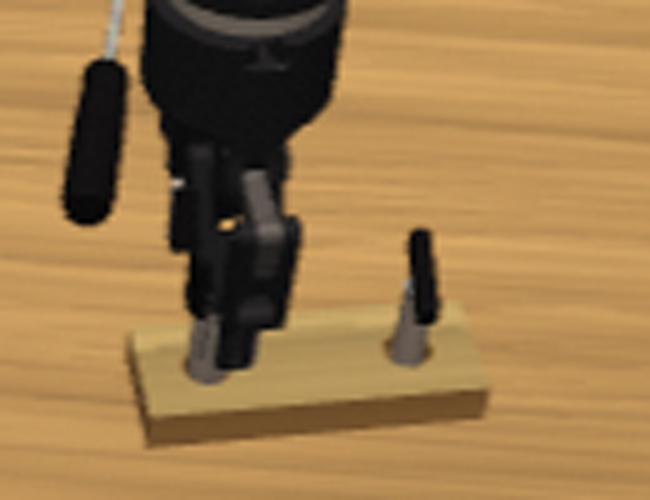

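The picture shows the pads straddling the key, with the front finger tip at full-frame pixel (337,192). I'll compare that tip with where it should be.

```bash
python3 - <<'E'
from h import *
S=camera("scene")
print(onz(S,(337,192.5),.05), onz(S,(332,196),.02))
go([.487,.102,.125])
P=np.linalg.inv(S["pose"])
for z in(.045,.055):
    p=P@np.array([.487+.033*.974,.1034+.033*.23,z,1]); u=S["intrinsics"]@p[:3]; print(u[:2]/u[2])
E
```

```text
[0.51314361 0.11521832 0.05      ] [0.495819   0.10696659 0.02      ]
t 5.125 tcp [0.4869 0.1034 0.1256] twist [ 0.001 -0.     0.   ] cm in target axes [-0.14 -0.02  0.06] F [-0.5 -0.2  0. ] open 0.763 grip 0.0
[334.70808698 196.06797223]
[335.142004   192.77853662]
```

```bash
python3 -m pendant '[{"linear":[-0.25,0,0],"twist":[0,0,0]},{"linear":[0,0,0],"twist":[0,0,0]}]' ; python3 -m pendant '[{"linear":[0,0,0],"twist":[0,0,0]},{"linear":[0,0,0],"twist":[0,0,0]},{"linear":[0,0,0],"twist":[0,0,0]},{"linear":[0,0,0],"twist":[0,0,0]},{"linear":[0,0,0],"twist":[0,0,0]},{"linear":[0,0,0],"twist":[0,0,0]}]' 255 40;  python3 -m pendant '[{"linear":[0,0,-1],"twist":[0,0,0]},{"linear":[0,0,-2],"twist":[0,0,0]},{"linear":[0,0,-3],"twist":[0,0,0]},{"linear":[0,0,-3],"twist":[0,0,0]},{"linear":[0,0,-1],"twist":[0,0,0]},{"linear":[0,0,0],"twist":[0,0,0]},{"linear":[0,0,0],"twist":[0,0,0]}]'; python3 -c "
from h import *
go([.4967,-.1332,.2256])"
```

```text
t: 5.38
tcp_pos: [0.4872, 0.1006, 0.1251]
tool_rot: [0.0, 0.619, 0.785, 0.0]
contact_force: [-0.2, 0.8, 0.4]
opening: 0.765
grip_force: 0.0
t: 6.12
tcp_pos: [0.487, 0.101, 0.1249]
tool_rot: [0.0, 0.619, 0.785, -0.0]
contact_force: [-0.5, 0.0, 1.6]
opening: 0.294
grip_force: 39.1
t: 7.0
tcp_pos: [0.4865, 0.1006, 0.2239]
tool_rot: [-0.0, 0.619, 0.785, -0.001]
contact_force: [0.6, 0.6, -2.0]
opening: 0.294
grip_force: 39.3
t 7.0 tcp [0.4865 0.1006 0.2239] twist [-0.002  0.     0.   ] cm in target axes [-22.98  -4.47  -0.17] F [ 0.6  0.6 -2. ] open 0.294 grip 39.332395792007446
```

```bash
python3 -m pendant '[{"linear":[-2.87,-0.56,0],"twist":[0,0,0]},{"linear":[-2.87,-0.56,0],"twist":[0,0,0]},{"linear":[-2.87,-0.56,0],"twist":[0,0,0]},{"linear":[-2.87,-0.56,0],"twist":[0,0,0]},{"linear":[-2.87,-0.56,0],"twist":[0,0,0]},{"linear":[-2.87,-0.56,0],"twist":[0,0,0]},{"linear":[-2.87,-0.56,0],"twist":[0,0,0]},{"linear":[-2.87,-0.56,0],"twist":[0,0,0]},{"linear":[0,0,1.5],"twist":[0,0,0]},{"linear":[0,0,1.5],"twist":[0,0,0]},{"linear":[0,0,0],"twist":[0,0,0]},{"linear":[0,0,0],"twist":[0,0,0]}]'; python3 - <<'E'
from h import *
go([.4967,-.1332,.193])
T=camera("top");S=camera("scene")
cv2.imwrite("pics/c4.png",np.hstack([cv2.resize(c["color"][y:y+90,x:x+90],None,fx=4.4,fy=4.4,interpolation=cv2.INTER_CUBIC) for c,x,y in[(T,310,240),(S,180,110)]]))
E
```

```text
t: 8.5
tcp_pos: [0.4973, -0.1316, 0.1948]
tool_rot: [-0.0, 0.618, 0.786, 0.0]
contact_force: [-0.1, -0.5, -0.7]
opening: 0.293
grip_force: 39.4
t 8.5 tcp [ 0.4973 -0.1316  0.1948] twist [-0.    -0.001  0.002] cm in target axes [-0.14 -0.1   0.18] F [-0.1 -0.5 -0.7] open 0.293 grip 39.352662563323975
```

View pics/c4.png

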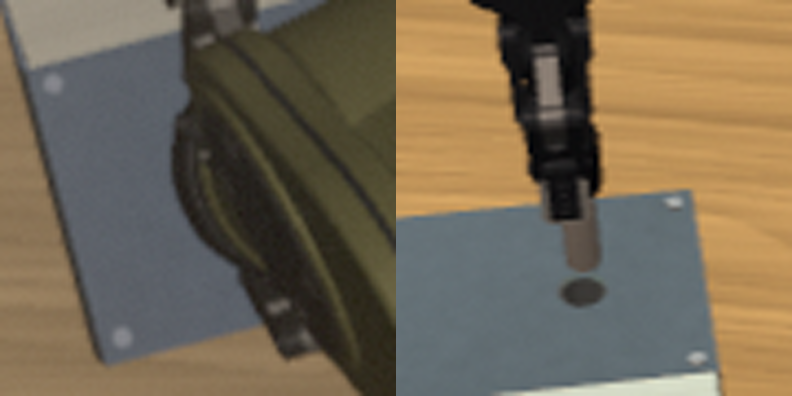

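```bash
python3 - <<'E'
from h import *
S=camera("scene")
g=cv2.cvtColor(S["color"],cv2.COLOR_BGR2GRAY)
x0,y0=208,150; sub=S["color"][y0:y0+36,x0:x0+30].astype(int)
red=sub[:,:,2]-sub[:,:,0]   # barrel brownish vs blue deck
for yy in range(155,174):
    r=red[yy-y0]; xs=np.where(r>-8)[0]; print(yy,xs.min()+x0 if len(xs) else None,xs.max()+x0 if len(xs) else None, end="; ")
print()
b=[x for x in blobs(S["color"],(212,172,22,10),75)]; print(b)
bore=onz(S,b[0][0],.06) if b else None
P=np.linalg.inv(S["pose"])
# expected foot pixel if exactly above the bore
for z,n in((.0778,"foot"),(.100,"barrel")):
    p=P@np.array([bore[0],bore[1],z,1]); u=S["intrinsics"]@p[:3]; print(n,u[:2]/u[2],"px/m",472/p[2])
print(bore)
E
```

```text
155 208 225; 156 208 224; 157 213 225; 158 213 225; 159 213 225; 160 214 225; 161 217 225; 162 217 225; 163 218 225; 164 218 225; 165 218 225; 166 218 226; 167 218 226; 168 218 226; 169 218 226; 170 219 225; 171 220 224; 172 None None; 173 218 226; 
[(array([222., 176.]), array([ 6,  1,  9,  7, 45], dtype=int32))]
foot [221.26290358 169.94795613] px/m 474.7221414960439
barrel [220.315642   162.17031873] px/m 482.73590619117664
[ 0.49837406 -0.13030779  0.06      ]
```

```bash
python3 -m pendant '[{"linear":[-0.14,0.05,0.5],"twist":[0,0,0]},{"linear":[0,0,0.5],"twist":[0,0,0]},{"linear":[0,0,0.4],"twist":[0,0,0]},{"linear":[0,0,0],"twist":[0,0,0]},{"linear":[0,0,0],"twist":[0,0,0]}]'; python3 - <<'E'
from h import *
go([.4975,-.133,.143])
S=camera("scene")
cv2.imwrite("pics/c5.png",cv2.resize(S["color"][150:190,195:250],None,fx=12,fy=12,interpolation=cv2.INTER_CUBIC))
E
```

```text
t: 9.28
tcp_pos: [0.498, -0.1339, 0.1809]
tool_rot: [0.0, 0.619, 0.785, 0.0]
contact_force: [-0.4, -0.3, -1.0]
opening: 0.291
grip_force: 39.4
t 9.275 tcp [ 0.498  -0.1339  0.1809] twist [0. 0. 0.] cm in target axes [ 0.1  -0.03  3.79] F [-0.4 -0.3 -1. ] open 0.291 grip 39.3529486656189
```

View pics/c5.png

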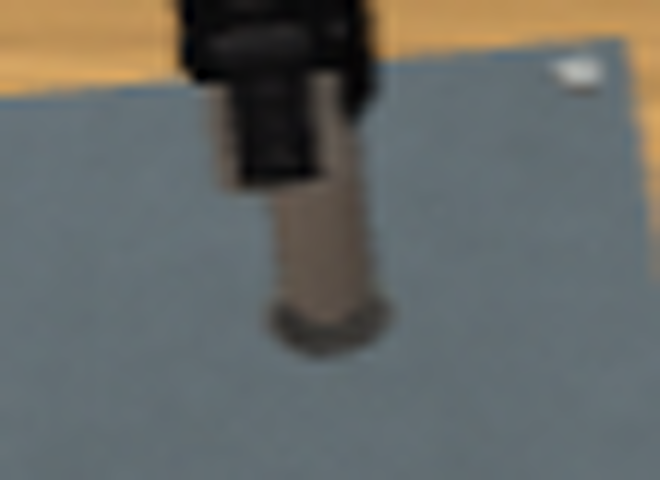

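The foot sits about 4 mm over the bore. It is centred left to right at crop x≈328, but slightly far from the camera, so it needs about +1.5 mm in x. I'll shift it and go down, watching the force.

```bash
python3 -m pendant '[{"linear":[0.02,0.13,0],"twist":[0,0,0]},{"linear":[0,0,0.3],"twist":[0,0,0]},{"linear":[0,0,0.3],"twist":[0,0,0]},{"linear":[0,0,0.2],"twist":[0,0,0]},{"linear":[0,0,0],"twist":[0,0,0]}]'; python3 - <<'E'
from h import *
go([.4975,-.133,.143]); print(sense()["wrist_torque"].round(2))
E
```

```text
t: 9.95
tcp_pos: [0.4987, -0.1336, 0.1726]
tool_rot: [-0.0, 0.619, 0.785, -0.001]
contact_force: [-1.5, -0.6, -1.2]
opening: 0.294
grip_force: 39.2
t 9.95 tcp [ 0.4987 -0.1336  0.1726] twist [-0.001  0.     0.   ] cm in target axes [ 0.09 -0.1   2.96] F [-1.5 -0.6 -1.2] open 0.294 grip 39.22588884830475
[-0.09  0.2   0.02]
```

```bash
python3 -m pendant '[{"linear":[0,-0.04,0.4],"twist":[0,0,0]},{"linear":[0,0,0.4],"twist":[0,0,0]},{"linear":[0,0,0.4],"twist":[0,0,0]},{"linear":[0,0,0],"twist":[0,0,0]}]'; python3 -c "
from h import *
go([.4975,-.133,.143]); print(sense()['wrist_torque'].round(2))"
```

```text
t: 10.45
tcp_pos: [0.4986, -0.1336, 0.1604]
tool_rot: [-0.0, 0.619, 0.785, -0.0]
contact_force: [-1.1, -0.6, -1.3]
opening: 0.293
grip_force: 39.4
t 10.45 tcp [ 0.4986 -0.1336  0.1604] twist [-0.001 -0.     0.   ] cm in target axes [ 0.09 -0.09  1.74] F [-1.1 -0.6 -1.3] open 0.293 grip 39.392040967941284
[-0.15  0.33 -0.01]
```

```bash
python3 -m pendant '[{"linear":[0,-0.04,0.4],"twist":[0,0,0]},{"linear":[0,0,0.4],"twist":[0,0,0]},{"linear":[0,0,0.4],"twist":[0,0,0]},{"linear":[0,0,0.3],"twist":[0,0,0]},{"linear":[0,0,0.15],"twist":[0,0,0]},{"linear":[0,0,0],"twist":[0,0,0]}]'; python3 -c "
from h import *
go([.4975,-.133,.143]); print(sense()['wrist_torque'].round(2))"
```

```text
t: 11.2
tcp_pos: [0.4984, -0.1337, 0.1442]
tool_rot: [-0.0, 0.619, 0.785, -0.0]
contact_force: [-0.7, -0.7, -2.2]
opening: 0.292
grip_force: 39.5
t 11.2 tcp [ 0.4984 -0.1337  0.1442] twist [-0. -0.  0.] cm in target axes [ 0.09 -0.07  0.12] F [-0.7 -0.7 -2.2] open 0.292 grip 39.48105812072754
[-0.17  0.34 -0.02]
```

```bash
python3 -m pendant '[{"linear":[0,0,0.1],"twist":[0,0,0]},{"linear":[0,0,0.07],"twist":[0,0,0]},{"linear":[0,0,0],"twist":[0,0,0]}]'; python3 -m pendant '[{"linear":[0,0,0],"twist":[0,0,0]},{"linear":[0,0,0],"twist":[0,0,0]},{"linear":[0,0,0],"twist":[0,0,0]},{"linear":[0,0,0],"twist":[0,0,0]},{"linear":[0,0,0],"twist":[0,0,0]}]' 90; python3 -m pendant '[{"linear":[0,0,-1.5],"twist":[0,0,0]},{"linear":[0,0,-3],"twist":[0,0,0]},{"linear":[0,0,-3],"twist":[0,0,0]},{"linear":[0,0,-1.5],"twist":[0,0,0]},{"linear":[0,0,0],"twist":[0,0,0]},{"linear":[0,0,0],"twist":[0,0,0]}]'; python3 - <<'E'
from h import *
S=camera("scene")
cv2.imwrite("pics/c6.png",cv2.resize(S["color"][100:220,120:280],None,fx=5,fy=5,interpolation=cv2.INTER_CUBIC))
go([.5110,-.2532,.193])
E
```

```text
t: 11.58
tcp_pos: [0.4984, -0.1337, 0.143]
tool_rot: [0.0, 0.619, 0.785, -0.0]
contact_force: [-2.7, -0.7, 2.5]
opening: 0.293
grip_force: 40.0
t: 12.2
tcp_pos: [0.4985, -0.1336, 0.1427]
tool_rot: [0.0, 0.619, 0.785, 0.0]
contact_force: [0.9, 0.1, 0.1]
opening: 0.651
grip_force: 0.0
t: 12.95
tcp_pos: [0.4979, -0.1338, 0.232]
tool_rot: [-0.001, 0.619, 0.785, -0.0]
contact_force: [0.1, 0.8, 0.3]
opening: 0.644
grip_force: 0.0
t 13.0 tcp [ 0.4979 -0.1337  0.2318] twist [-0.002 -0.001  0.   ] cm in target axes [-11.93  -1.51   3.88] F [-0.7  0.6 -0.3] open 0.647 grip 0.0
```

View pics/c6.png

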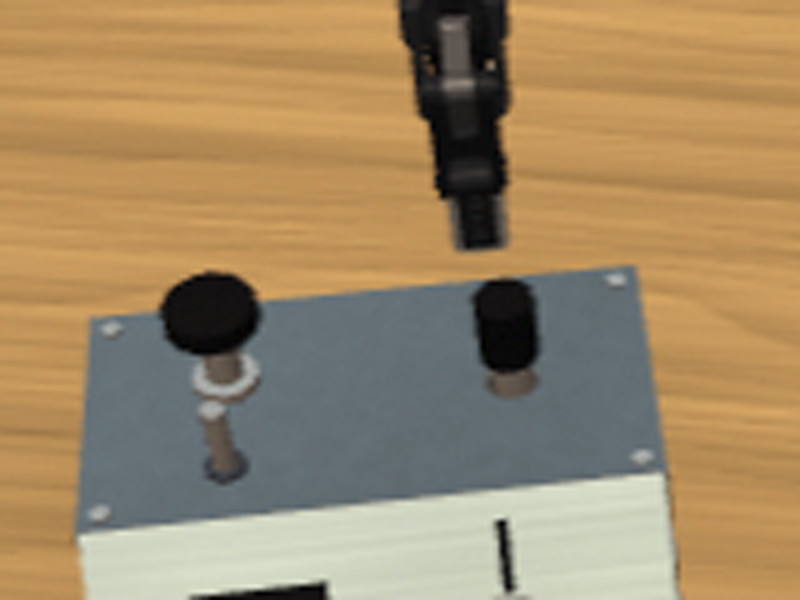

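The picture shows the key standing upright and home in the bore (crop 505,330), released, with the plunger still up at (210,312). Next I'll close the gripper and go over to the plunger.

```bash
python3 -m pendant '[{"linear":[-2,-0.24,0],"twist":[0,0,0]},{"linear":[-2,-0.23,0],"twist":[0,0,0]},{"linear":[-2,-0.23,0],"twist":[0,0,0]},{"linear":[-2,-0.23,0],"twist":[0,0,0]},{"linear":[-2,-0.23,0],"twist":[0,0,0]},{"linear":[-2,-0.24,0],"twist":[0,0,0]},{"linear":[0,0,1.5],"twist":[0,0,0]},{"linear":[0,0,1.5],"twist":[0,0,0]},{"linear":[0,0,1],"twist":[0,0,0]},{"linear":[0,0,0.5],"twist":[0,0,0]},{"linear":[0,0,0],"twist":[0,0,0]},{"linear":[0,0,0],"twist":[0,0,0]}]' 255 40; python3 - <<'E'
from h import *
S=camera("scene")
cv2.imwrite("pics/c7.png",cv2.resize(S["color"][110:210,120:250],None,fx=6,fy=6,interpolation=cv2.INTER_CUBIC))
go([.5123,-.2538,.183])
E
```

```text
t: 14.5
tcp_pos: [0.5132, -0.2535, 0.1881]
tool_rot: [0.0, 0.619, 0.786, 0.0]
contact_force: [-0.5, 0.5, -0.6]
opening: 0.0
grip_force: 0.0
t 14.55 tcp [ 0.5132 -0.2537  0.1882] twist [0.001 0.001 0.   ] cm in target axes [ 0.01 -0.09  0.52] F [-0.5 -0.2 -0.1] open -0.003 grip 0.0
```

View pics/c7.png

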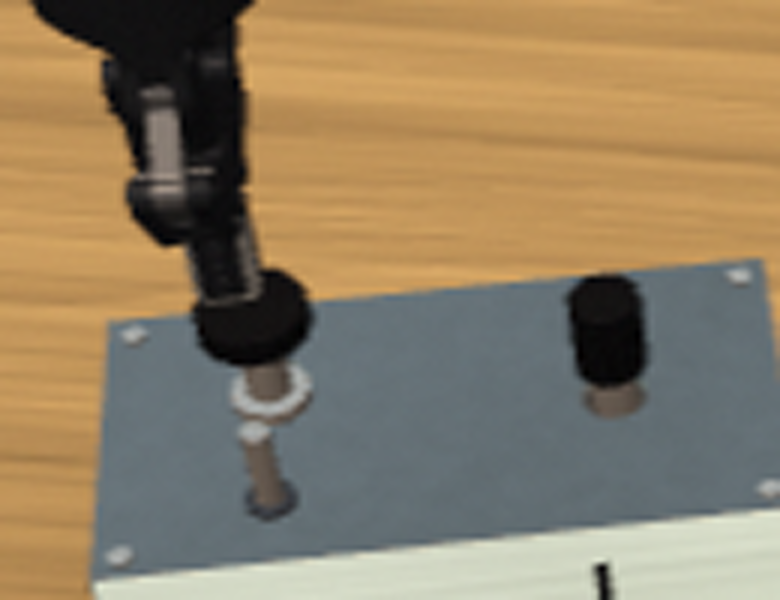

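The picture shows the closed fingertips just above the cap, a little left of centre (tip 230 against cap 253), and the key home at (610,340). I'll shift a little towards +y and press down in steps, using force.

```bash
python3 -m pendant '[{"linear":[0.3,-0.1,0.3],"twist":[0,0,0]},{"linear":[0,0,0.2],"twist":[0,0,0]},{"linear":[0,0,0],"twist":[0,0,0]}]'; python3 -m pendant '[{"linear":[0,0,0.2],"twist":[0,0,0]},{"linear":[0,0,0],"twist":[0,0,0]}]';python3 -m pendant '[{"linear":[0,0,0.2],"twist":[0,0,0]},{"linear":[0,0,0],"twist":[0,0,0]}]';python3 -m pendant '[{"linear":[0,0,0.2],"twist":[0,0,0]},{"linear":[0,0,0],"twist":[0,0,0]}]'
```

```text
t: 14.92
tcp_pos: [0.5111, -0.2509, 0.1826]
tool_rot: [-0.0, 0.619, 0.785, -0.0]
contact_force: [-0.5, 0.8, 0.3]
opening: 0.002
grip_force: 0.0
t: 15.18
tcp_pos: [0.5111, -0.2509, 0.1805]
tool_rot: [-0.0, 0.619, 0.785, -0.0]
contact_force: [0.1, 0.3, 0.8]
opening: 0.002
grip_force: 0.0
t: 15.42
tcp_pos: [0.5113, -0.251, 0.1788]
tool_rot: [0.0, 0.619, 0.785, 0.0]
contact_force: [0.1, -0.5, 1.8]
opening: 0.0
grip_force: 0.5
t: 15.68
tcp_pos: [0.5114, -0.251, 0.1769]
tool_rot: [0.0, 0.619, 0.785, 0.0]
contact_force: [-0.2, 0.4, 4.0]
opening: -0.002
grip_force: 2.5
```

```bash
python3 -m pendant '[{"linear":[0,0,0.2],"twist":[0,0,0]},{"linear":[0,0,0.2],"twist":[0,0,0]},{"linear":[0,0,0.2],"twist":[0,0,0]},{"linear":[0,0,0],"twist":[0,0,0]}]'; python3 -m pendant '[{"linear":[0,0,0.2],"twist":[0,0,0]},{"linear":[0,0,0.15],"twist":[0,0,0]},{"linear":[0,0,0],"twist":[0,0,0]},{"linear":[0,0,0],"twist":[0,0,0]}]'; python3 - <<'E'
from h import *
S=camera("scene")
cv2.imwrite("pics/c8.png",cv2.resize(S["color"][110:210,120:250],None,fx=6,fy=6,interpolation=cv2.INTER_CUBIC))
go([.5123,-.2538,.167])
E
```

```text
t: 16.18
tcp_pos: [0.5114, -0.2509, 0.1711]
tool_rot: [0.0, 0.619, 0.785, -0.0]
contact_force: [-1.6, -0.0, 7.5]
opening: 0.001
grip_force: 3.5
t: 16.68
tcp_pos: [0.5114, -0.2509, 0.1678]
tool_rot: [0.0, 0.619, 0.785, -0.0]
contact_force: [-1.7, -0.0, 7.4]
opening: 0.002
grip_force: 4.0
t 16.725 tcp [ 0.5114 -0.2509  0.1678] twist [0.    0.001 0.   ] cm in target axes [-0.3   0.02  0.08] F [-1.4  0.9  8.7] open 0.003 grip 4.004983513732441
```

View pics/c8.png

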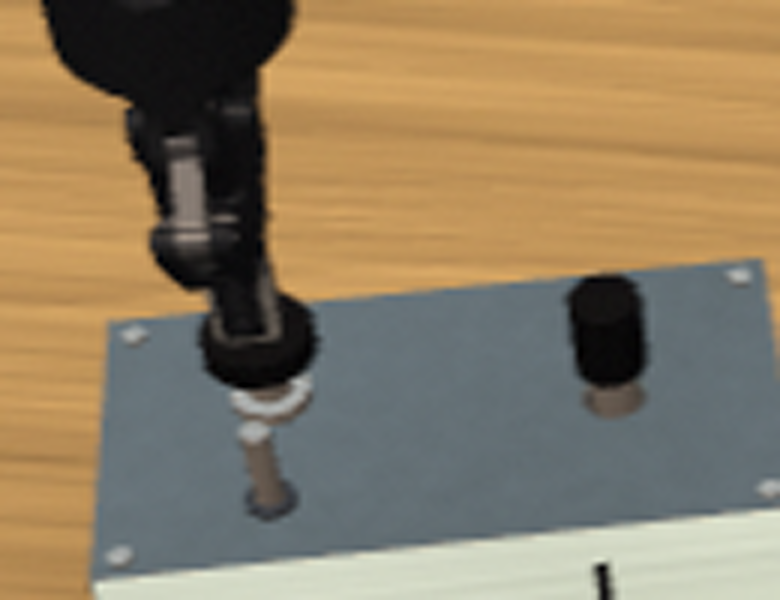

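The cap has moved down about 4 px (roughly 12 mm), with a force of 8–9 N. The key is still standing. I'll hold for a moment, then hand in.

```bash
python3 -m pendant '[{"linear":[0,0,0.04],"twist":[0,0,0]},{"linear":[0,0,0],"twist":[0,0,0]},{"linear":[0,0,0],"twist":[0,0,0]},{"linear":[0,0,0],"twist":[0,0,0]}]'; python3 -c "
from plant import *
print(hand_in())"
```

```text
t: 17.23
tcp_pos: [0.5114, -0.2509, 0.1675]
tool_rot: [0.0, 0.619, 0.785, -0.0]
contact_force: [-2.1, 0.2, 8.1]
opening: -0.001
grip_force: 4.1
the job is handed in; nothing more can be done
None
```

I handed the job in at about 17 s, but `hand_in()` gave no verdict: the service key is home in the bore and released, the gripper is holding the plunger about 12 mm down (level with the gauge post) at about 8 N, and the T-key, cup and carton were not touched.

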